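Change over the packing rack for the packer opposite

ROBOT

A 7-joint arm with a two-finger parallel gripper is mounted at the origin on a cart in front of the work surface, level with it; the furniture and walls round the work are solid. World frame = base frame: x ahead of the robot, y to its left, z up, the work surface at z = 0. Lengths are in m, angles in degrees, forces in N, time in s.
With the tool pointing down it reaches from about 0.425 to 0.875 m from the base axis. Payload 4.7 kg.
Tool frame: the origin (TCP) lies at the very end of the fingers, on their centre line; the grasp point (between the pads) lies 19 mm behind it (env.grasp_offset is the distance from the TCP to the grasp point, in m); z points along the fingers, y is the line along which they close (so a half turn about z gives the same grasp; the last joint's range is limited). The gripper opens to 87 mm and grips with 3 to 60 N. Pads are 19 mm wide; open, the fingers measure 117 mm over their backs; the gripper's body (75 mm by 190 mm) begins 51 mm behind the grasp point.
Start: joints at [72.198, 18.392, -4.016, 83.108, 1.295, 78.541, -3.26], TCP at [0.207, -0.616, 0.188] pointing down, gripper open.
Joint ranges: [-163.93, 163.93], [-17.29, 119.83], [-79.2, 71.16], [3.27, 140.29], [-89.18, 269.18], [5.43, 117.66], [-154.24, 154.24]. Speed limits (degrees/s): [147.25, 147.25, 180, 180, 180, 180, 180].

INTERFACE

Orientations are given as [roll, pitch, yaw] about the fixed x, y, z axes, in that order (R = Rz(yaw) Ry(pitch) Rx(roll)).
In Python, from cell import env gives the robot as it stands. The module is installed in compiled form; this text tells all that it offers.
- The arm moves only by the tool drive_tool, never from a script. Its argument "moves" is one flat list of numbers, 5 for each row, row after row: the shift along the tool's x, y, z in units of 40 mm (1.0 is 40 mm), then the turn about the tool's z in units of 10 degrees (1.0 is 10 degrees), then the finger opening in mm, from 0 to 87. A call has 1 to 5 rows; each row is the pose to reach, as a shift and turn from the pose commanded when the call began, along the tool's axes at that moment; what a row does not reach only later rows make up. A row lasts 1/8 s, in which the tool goes at most 62.5 mm and 10.7 degrees, less where a joint would pass 70% of its speed; a pose out of reach is approached as far as the arm can. A call with a gripper value outside its range is refused whole. The fingers move at their own pace and stop on an object; "squeeze" is the grip in N (left out, the last holds). Time passes only in rows, so rows that repeat a pose let the fingers close. It gives the time, the measured TCP pose, the force, the opening and the grip force at its end, in the units of the state.
- env.get_obs(): the state, without advancing time (a new reading comes with each control period).
- env.read_camera(name): name is "side" or "top"; returns (picture, depth): 384x512x3 uint8, red, green, blue; 384x512 float32, m along the optical axis (not along the pixel's ray), 0 where there is no reading.
- env.camera_model(name): a dict with "K" (3x3 intrinsics, pixels), "k1" (the pictures are not rectified: a ray, as slopes to the right and down, at radius r is drawn at 1 + k1 r^2 times it, then the intrinsics apply), "rvec" (rotation vector, rad) and "tvec" (3), from world to camera coordinates, as OpenCV has them. Camera axes: x right, y down, z forward; pixel columns grow to the right and rows downward; lengths in m; the calibration is good to about 2 mm. A picture is of the moment at which its call begins. camera_model takes no time and is no camera call.
- env.sign_off(): hands the job in; it is judged then, once.
The state is a dict: "time_s": time; "qpos": joint angles; "joint_velocities": joint speeds; "effort": joint torques, N m; "tool_pos": TCP position; "tool_rot": TCP orientation; "force": force on the tool from outside, world axes, zero at the start; "wrist_torque": the same for the moment, N m; "grip_width": finger opening in m; "grasp_force": force on a finger pad.
Only numpy, scipy, OpenCV 4.12 (cv2) and the standard library are available. Lean on these libraries where they do the work, as an engineer would, in place of code of your own. Each camera call takes 0.05 s, during which the arm holds its last target. There are 200 camera calls.

TASK

Four things stand in a row in one rack; move them all into the empty rack in the reverse order, because it will be used from the other side of the table: what stands at the left end now goes to the right end of the empty rack, and so on along the row. Stand each thing upright on the middle of the pad of its bay, do not let anything tip over on the way, and let go of everything.

Things in the scene. Friction and masses are not known exactly. Their poses are not given: they have to be found in the camera images.
- stamp_mid (a point): Hand stamp: black box body, 36 mm (x) by 62 mm (y) and 52 mm high, with a red handle on top, 34 mm (x) by 60 mm (y), from 69 to 91 mm above its foot, a narrower neck between. 91 mm high over all, 0.11 kg; its handle does not move. Loose. The point lies on its axis, half-way up; z up.
- bottle_mid (a point): Small brown dropper bottle, upright: body 33 mm across up to about 62 mm above its foot, black collar 24 mm across from 62 to 77 mm, black dropper tip 12 mm across on top; 102 mm high over all, about 0.07 kg. Loose. The point lies on its axis, half-way up; z up.
- jar_mid (a point): Clear jar with a green label and black cap, upright: 40 mm across all the way up, 105 mm high, about 0.11 kg. Loose. The point lies on its axis, half-way up; z up.
- weight_mid (a point): Grey check weight: body 47 mm across and 43 mm high, above it a neck 20 mm across and a knob 29 mm across from 48 to 60 mm; 60 mm high over all, 0.5 kg. Loose. The point lies on its axis, half-way up; z up.
- pad_stamp: Round black rubber pad, 60 mm across, 3 mm thick, fixed in the full rack: the one on which the stamp stands at the start. It stays there, and so tells where the stamp stood. Origin: centre of its underside, 8 mm above the table. All four pads look alike.
- pad_bottle: Round black rubber pad, 60 mm across, 3 mm thick, fixed in the full rack: the one on which the bottle stands at the start. It stays there, and so tells where the bottle stood. Origin: centre of its underside, 8 mm above the table. All four pads look alike.
- pad_jar: Round black rubber pad, 60 mm across, 3 mm thick, fixed in the full rack: the one on which the jar stands at the start. It stays there, and so tells where the jar stood. Origin: centre of its underside, 8 mm above the table. All four pads look alike.
- pad_weight: Round black rubber pad, 60 mm across, 3 mm thick, fixed in the full rack: the one on which the weight stands at the start. It stays there, and so tells where the weight stood. Origin: centre of its underside, 8 mm above the table. All four pads look alike.
- full_rack: The rack that holds the four things at the start, one a bay. Low aluminium rack, fixed, 376 mm long (y, to the robot's left) by 100 mm (x), end grips 22 mm more; rim and dividers 14 mm high. Four bays, centres at y = -135, -45, 45, 135 mm, x = 0, each with a round black 60 mm pad in the middle, its top 11 mm above the table. Origin: centre of underside, at table height. Yaw up to 0.15 rad; may be the nearer or the farther rack.
- empty_rack: The rack that is empty at the start. Low aluminium rack, fixed, 376 mm long (y, to the robot's left) by 100 mm (x), end grips 22 mm more; rim and dividers 14 mm high. Four bays, centres at y = -135, -45, 45, 135 mm, x = 0, each with a round black 60 mm pad in the middle, its top 11 mm above the table. Origin: centre of underside, at table height. Yaw up to 0.15 rad; may be the nearer or the farther rack.
Things that resemble listed ones, but are neither listed nor needed, are in the scene too. What is shaped like the part that bears weight_mid but purple is not meant.

How it is judged (in metres and radians):
At the end, for the whole second after the job is handed in: Each of the four things stands upright (within 0.1 rad), at rest, on the pad of the empty rack's bay that mirrors the bay it came from (first from the left becomes first from the right), its axis within 15 mm of the pad's centre along and across the rack, its foot on the pad (within 5 mm in height) (((y of pad_stamp in the frame of full_rack between -0.155 and -0.115 m and y of stamp_mid in the frame of empty_rack between 0.12 and 0.15 m) or (y of pad_stamp in the frame of full_rack between -0.065 and -0.025 m and y of stamp_mid in the frame of empty_rack between 0.03 and 0.06 m) or (y of pad_stamp in the frame of full_rack between 0.025 and 0.065 m and y of stamp_mid in the frame of empty_rack between -0.06 and -0.03 m) or (y of pad_stamp in the frame of full_rack between 0.115 and 0.155 m and y of stamp_mid in the frame of empty_rack between -0.15 and -0.12 m)) and x of stamp_mid in the frame of empty_rack between -0.015 and 0.015 m and z of stamp_mid in the frame of empty_rack between 0.0515 and 0.0615 m and angle between each of stamp_mid, bottle_mid, jar_mid, weight_mid's own z axis and vertical below 0.1 rad and linear speed of each of stamp, bottle, jar, weight below 0.02 m/s and ((y of pad_bottle in the frame of full_rack between -0.155 and -0.115 m and y of bottle_mid in the frame of empty_rack between 0.12 and 0.15 m) or (y of pad_bottle in the frame of full_rack between -0.065 and -0.025 m and y of bottle_mid in the frame of empty_rack between 0.03 and 0.06 m) or (y of pad_bottle in the frame of full_rack between 0.025 and 0.065 m and y of bottle_mid in the frame of empty_rack between -0.06 and -0.03 m) or (y of pad_bottle in the frame of full_rack between 0.115 and 0.155 m and y of bottle_mid in the frame of empty_rack between -0.15 and -0.12 m)) and x of bottle_mid in the frame of empty_rack between -0.015 and 0.015 m and z of bottle_mid in the frame of empty_rack between 0.057 and 0.067 m and ((y of pad_jar in the frame of full_rack between -0.155 and -0.115 m and y of jar_mid in the frame of empty_rack between 0.12 and 0.15 m) or (y of pad_jar in the frame of full_rack between -0.065 and -0.025 m and y of jar_mid in the frame of empty_rack between 0.03 and 0.06 m) or (y of pad_jar in the frame of full_rack between 0.025 and 0.065 m and y of jar_mid in the frame of empty_rack between -0.06 and -0.03 m) or (y of pad_jar in the frame of full_rack between 0.115 and 0.155 m and y of jar_mid in the frame of empty_rack between -0.15 and -0.12 m)) and x of jar_mid in the frame of empty_rack between -0.015 and 0.015 m and z of jar_mid in the frame of empty_rack between 0.0585 and 0.0685 m and ((y of pad_weight in the frame of full_rack between -0.155 and -0.115 m and y of weight_mid in the frame of empty_rack between 0.12 and 0.15 m) or (y of pad_weight in the frame of full_rack between -0.065 and -0.025 m and y of weight_mid in the frame of empty_rack between 0.03 and 0.06 m) or (y of pad_weight in the frame of full_rack between 0.025 and 0.065 m and y of weight_mid in the frame of empty_rack between -0.06 and -0.03 m) or (y of pad_weight in the frame of full_rack between 0.115 and 0.155 m and y of weight_mid in the frame of empty_rack between -0.15 and -0.12 m)) and x of weight_mid in the frame of empty_rack between -0.015 and 0.015 m and z of weight_mid in the frame of empty_rack between 0.036 and 0.046 m); the robot touches nothing.
It fails at once if one of the four things tips over (leans more than 0.7 rad) (angle between any of stamp_mid, bottle_mid, jar_mid, weight_mid's own z axis and vertical above 0.7 rad).
It also fails if it takes over 102 s, if anything falls off the work surface, if the arm or the gripper's body presses on something with over 40 N, if the wrist force passes 120 N, or if a joint passes its speed limit or range.

## Working session

There is one attempt and no reset: what is moved stays moved. The work goes in short steps, Python scripts to look and compute and a tool call to move; the robot and the scene stay as the last step left them, time stands still between calls to the robot, and variables do not carry over. Pictures are saved under pics/ and viewed, at most 14 in all, crops included, and the job is handed in when it is done.

Besides the shell and the picture viewer there is one more tool, called after "Call:" as name(argument=value, ...), one argument or row to a line, values as JSON. drive_tool: Moves the arm, as the interface text tells. Its arguments: {"type":"object","properties":{"moves":{"type":"array","items":{"type":"number"}},"squeeze":{"type":"number"}},"required":["moves"]}

```bash
mkdir -p pics
cat > h.py <<'E'
import numpy as np, cv2
from cell import env
def grab(n):
    p,d=env.read_camera(n); m=env.camera_model(n)
    return p,d,m
def rays(m,uv):
    K=np.array(m["K"]);R,_=cv2.Rodrigues(np.array(m["rvec"],float));t=np.array(m["tvec"],float).ravel()
    uv=np.atleast_2d(np.array(uv,float))
    y=(uv-[K[0,2],K[1,2]])/[K[0,0],K[1,1]]
    x=y.copy()
    for _ in range(20): x=y/(1+m["k1"]*(x**2).sum(1,keepdims=True))
    return x,R,t
def onplane(m,uv,z):
    x,R,t=rays(m,uv); d=np.c_[x,np.ones(len(x))]@R; c=-R.T@t
    return c+d*((z-c[2])/d[:,2])[:,None]
def cloud(m,dep):
    v,u=np.mgrid[:dep.shape[0],:dep.shape[1]]
    x,R,t=rays(m,np.c_[u.ravel(),v.ravel()])
    P=(np.c_[x,np.ones(len(x))]*dep.reshape(-1,1)-t)@R
    P[dep.ravel()==0]=np.nan
    return P.reshape(*dep.shape,3)
def proj(m,P):
    K=np.array(m["K"]);R,_=cv2.Rodrigues(np.array(m["rvec"],float));t=np.array(m["tvec"],float).ravel()
    q=np.atleast_2d(P)@R.T+t; s=q[:,:2]/q[:,2:]
    s=s*(1+m["k1"]*(s**2).sum(1,keepdims=True))
    return s*[K[0,0],K[1,1]]+[K[0,2],K[1,2]]
E
python3 - <<'E'
from h import *
for n in("side","top"):
    p,d,m=grab(n); cv2.imwrite(f"pics/{n}0.png",p[...,::-1]); np.savez(f"{n}0.npz",p=p,d=d)
    R,_=cv2.Rodrigues(np.array(m["rvec"],float)); print(n,m["K"],m["k1"],-R.T@np.array(m["tvec"]).ravel(),R[2])
print(env.get_obs(),env.grasp_offset)
E
```

```text
side [[396.31008366   0.         247.53167392]
 [  0.         396.31008366 191.59582912]
 [  0.           0.           1.        ]] -0.06430125909249114 [ 0.35051211 -0.73614123  0.53430313] [ 0.20152991  0.81974541 -0.53609995]
top [[487.2373875    0.         253.87899873]
 [  0.         487.2373875  188.88069875]
 [  0.           0.           1.        ]] 0.005550278530345352 [ 0.33694043 -0.03768927  1.04410993] [ 0.18727652 -0.03009567 -0.9818461 ]
{'time_s': 0.1, 'qpos': array([72.19916822, 18.43573895, -4.01469512, 83.16667128,  1.2946706 ,
       78.54194442, -3.26121141]), 'joint_velocities': array([-0.00854272, -0.06986713,  0.01805996, -0.16180963, -0.01380896,
       -0.04294686,  0.04494008]), 'effort': array([-7.08092157e-04, -4.92573130e+01, -4.06026402e-01, -3.13403141e+01,
       -6.41111727e-02,  3.94409441e-02,  5.58981264e-05]), 'tool_pos': array([ 0.2071838 , -0.61551303,  0.1866712 ]), 'tool_rot': array([-1.79900855e+02,  5.38967745e-03,  1.86083328e+01]), 'force': array([ 0.23677341, -0.47906169, -0.07339938]), 'wrist_torque': array([-0.0227875 , -0.01098854,  0.00065172]), 'grasp_force': 0.0, 'grip_width': 0.08693788498708893} 0.0187
```

View pics/side0.png

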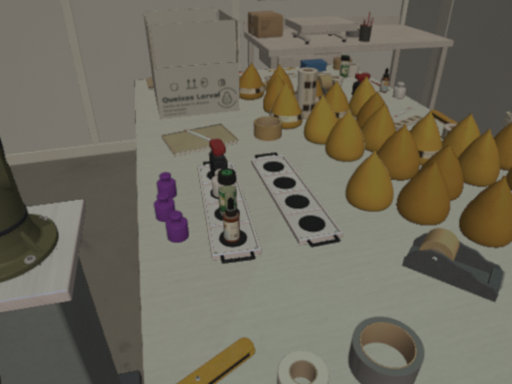

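View pics/top0.png

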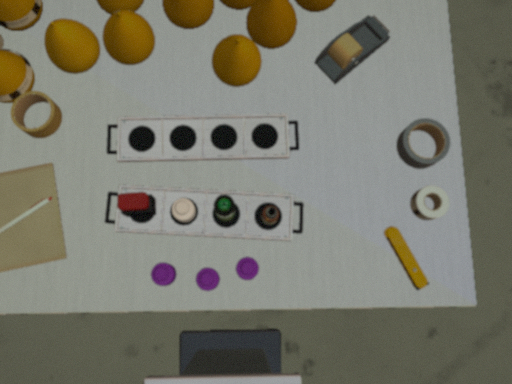

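The top view shows the full rack near (stamp about (133,203), weight (183,210), jar (224,210), bottle (268,215)) and the empty rack far, with its pads at (142,138), (183,137), (223,136) and (264,135). The lookalikes are three purple weights in the top view at (163,273), (207,278) and (247,268), plus a set on the back bench in the side view at (345,65), (362,80), (385,82) and (400,90). I choose the four things in the rack and check them in a close crop.

Run:
```python
from h import *
S=np.load("side0.npz");T=np.load("top0.npz");ms=env.camera_model("side");mt=env.camera_model("top")
a=cv2.resize(S["p"][130:270,150:350],None,fx=3.9,fy=3.9,interpolation=cv2.INTER_CUBIC)[:330+215]
b=cv2.resize(T["p"][105:245,100:310],None,fx=3.8,fy=3.8)
cv2.imwrite("pics/crop.png",a[...,::-1])
cv2.imwrite("pics/cropt.png",b[...,::-1])
P=cloud(mt,T["d"]); Q=cloud(ms,S["d"])
# empty rack pads
g=cv2.cvtColor(T["p"],cv2.COLOR_RGB2GRAY)
m=((g<50)).astype(np.uint8);m[:110]=0;m[165:]=0;m[:,:120]=0;m[:,285:]=0
n,l,s,c=cv2.connectedComponentsWithStats(m)
C=[]
for i in range(1,n):
    if s[i,4]>200:
        w=onplane(mt,c[i],.011)[0];C.append(w);print("pad",c[i].round(1),s[i,:],w.round(4),"depth z",np.nanmedian(P[l==i][:,2]).round(4))
C=np.array(C);C=C[np.argsort(-C[:,1])]
print("spacing",np.linalg.norm(np.diff(C,axis=0),axis=1),"yaw deg",np.degrees(np.arctan2(-(C[0]-C[-1])[0],(C[0]-C[-1])[1])),"ctr",C.mean(0))
# side check of pads
gs=cv2.cvtColor(S["p"],cv2.COLOR_RGB2GRAY)
m=(gs<50).astype(np.uint8)
n,l,s,c=cv2.connectedComponentsWithStats(m)
for i in range(1,n):
    if 60<s[i,4]<1200 and 240<c[i][0]<350 and 150<c[i][1]<240: print("side pad",c[i],s[i,4],onplane(ms,c[i],.011)[0].round(4),"depth z",np.nanmedian(Q[l==i][:,2]).round(4))
# things: cluster cloud of both cams above racks
for nm,X in(("top",P),("side",Q)):
    k=(X[...,2]>.03)&(X[...,2]<.13)&(X[...,0]>.38)&(X[...,0]<.56)&(abs(X[...,1])<.3)
    n,l,s,c=cv2.connectedComponentsWithStats(k.astype(np.uint8))
    for i in range(1,n):
        if s[i,4]>40:
            Y=X[l==i]; zt=np.percentile(Y[:,2],97); Z=Y[Y[:,2]>zt-.012]
            print(nm,c[i].round(0),s[i,4],"ztop",zt.round(4),"mid",((Z.min(0)+Z.max(0))/2).round(4),"ext",np.ptp(Z,axis=0).round(3))
```

```text
pad [223.5 136.7] [212 125  24  24 448] [ 0.6515 -0.0042  0.011 ] depth z 0.0101
pad [264.2 135.9] [253 125  24  23 442] [ 0.6528 -0.0939  0.011 ] depth z 0.0099
pad [141.4 138.3] [130 127  24  24 457] [0.6489 0.1752 0.011 ] depth z 0.0098
pad [182.5 137.5] [171 126  24  24 453] [0.6501 0.0856 0.011 ] depth z 0.0099
spacing [0.0895495  0.08983945 0.0897641 ] yaw deg 0.8454919206667072 ctr [0.65081252 0.04068124 0.011     ]
side pad [273.12230216 166.1942446 ] 139 [0.6467 0.1715 0.011 ] depth z 0.01
side pad [284.1299435  182.44632768] 177 [0.6481 0.0819 0.011 ] depth z 0.0101
side pad [296.78354978 201.33333333] 231 [ 0.6493 -0.008   0.011 ] depth z 0.0101
side pad [311.61333333 223.18666667] 300 [ 0.651  -0.0974  0.011 ] depth z 0.01
top [135. 203.] 766 ztop 0.1035 mid [0.4964 0.172  0.0987] ext [0.035 0.059 0.013]
top [224. 207.] 444 ztop 0.1177 mid [ 0.4855 -0.0071  0.1129] ext [0.039 0.037 0.012]
top [183. 209.] 436 ztop 0.0718 mid [0.4874 0.0801 0.0689] ext [0.029 0.029 0.012]
top [270. 214.] 248 ztop 0.1108 mid [ 0.4737 -0.0994  0.1062] ext [0.012 0.012 0.014]
top [247. 259.] 53 ztop 0.0406 mid [ 0.3839 -0.0514  0.0377] ext [0.007 0.035 0.008]
side [224. 186.] 1720 ztop 0.1152 mid [0.4846 0.0265 0.11  ] ext [0.043 0.269 0.013]
```

View pics/crop.png

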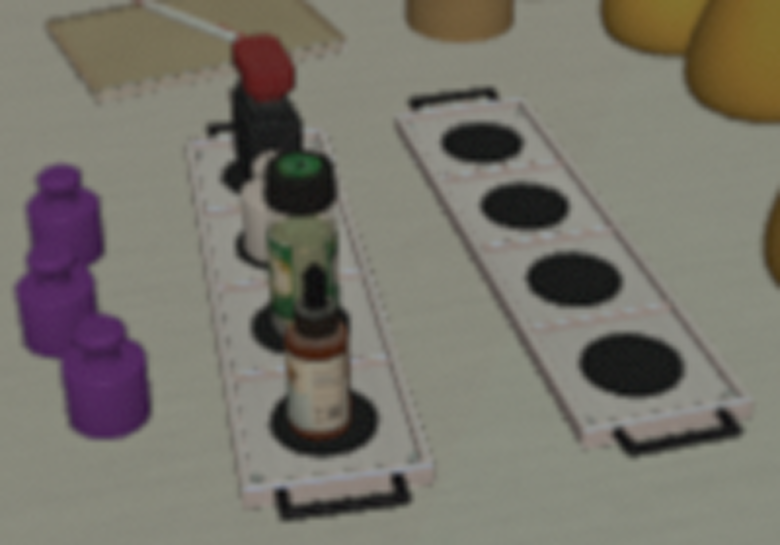

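View pics/cropt.png

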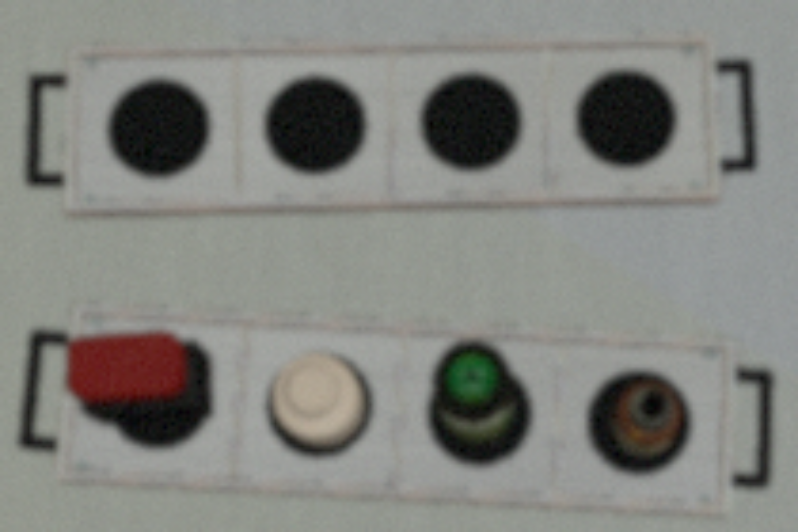

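The crops show the full rack from the left as red-handled stamp, pale weight, green-label jar and brown bottle. That matches the description, and heights from depth agree with the text to about 2 mm. I start moving towards the bottle and check the cones' clearance at the same time.

Run:
```python
from h import *
T=np.load("top0.npz");P=cloud(env.camera_model("top"),T["d"])
k=(P[...,2]>.06)&(P[...,0]>.68)&(abs(P[...,1]-.05)<.25)
X=P[k];print("cone minx z>.06",X[:,0].min(),"z max",X[:,2].max())
k=(P[...,2]>.02)&(P[...,0]<.45)&(P[...,0]>.3)&(abs(P[...,1])<.3);X=P[k];print("purple maxx",X[X[:,0]<.43][:,0].max())
```

```text
cone minx z>.06 0.7763823488365168 z max 0.1425258760477881
purple maxx 0.38711572412920325
```

Call:
drive_tool(
  moves=[1.2, -1.1, -0.2, -1, 60, 2.3, -2.2, -0.4, -2, 60, 3.5, -3.4, -0.6, -3, 60, 4.6, -4.5, -0.8, -4, 60, 5.8, -5.6, -1.0, -5, 60],
  squeeze=15,
)

```text
time_s: 0.72
tool_pos: [0.3502, -0.3386, 0.2261]
tool_rot: [-180.0, 0.0, 68.9]
force: [0.7, -0.4, -0.3]
grip_width: 0.0605
grasp_force: 0.0
```

Call:
drive_tool(
  moves=[1.3, 0.1, 0, -1, 60, 2.6, 0.3, 0, -2, 60, 3.9, 0.4, 0, -2.14, 60, 5.2, 0.5, 0, -2.14, 60, 6.44, 0.65, 0, -2.14, 60],
)

```text
time_s: 1.35
tool_pos: [0.4682, -0.1085, 0.2259]
tool_rot: [-180.0, 0.0, 90.0]
force: [0.2, -0.8, -0.2]
grip_width: 0.0599
grasp_force: 0.0
```

Call:
drive_tool(
  moves=[0, 0, 0, 0, 60, 0, 0, 0, 0, 60],
)

```text
time_s: 1.6
tool_pos: [0.4675, -0.1109, 0.2257]
tool_rot: [-179.9, 0.0, 90.0]
force: [-0.2, -0.2, -0.3]
grip_width: 0.06
grasp_force: 0.0
```

Call:
drive_tool(
  moves=[0.3, 0.16, 0, 0, 60, 0.3, 0.16, 0.5, 0, 60, 0.3, 0.16, 1.5, 0, 60, 0.3, 0.16, 2.3, 0, 60, 0.3, 0.16, 2.3, 0, 60],
)

```text
time_s: 2.22
tool_pos: [0.4723, -0.0981, 0.132]
tool_rot: [-179.7, -0.1, 89.9]
force: [-0.1, -0.4, 0.7]
grip_width: 0.0601
grasp_force: 0.0
```

Run:
```python
from h import *
p,d,m=grab("side"); cv2.imwrite("pics/s1.png",cv2.resize(p[90:270,140:380],None,fx=3,fy=3)[...,::-1])
o=env.get_obs();print(o["tool_pos"],proj(m,[o["tool_pos"]])-[140,90])
```

```text
[ 0.47388873 -0.09830464  0.13382595] [[90.59861404 96.71376726]]
```

View pics/s1.png

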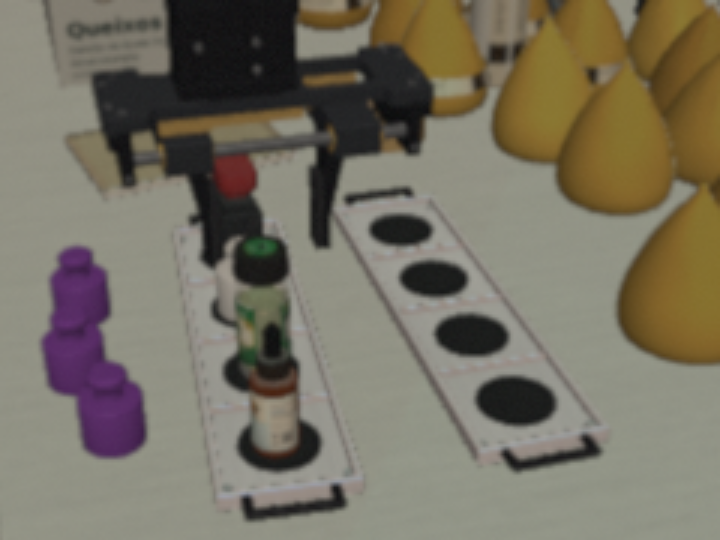

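The gripper straddles the bottle: the projected TCP is at (272,290) in the crop and the bottle tip at (272,330). Descend and grip.

Call:
drive_tool(
  moves=[0, 0, 0.8, 0, 60, 0, 0, 1.5, 0, 60, 0, 0, 2.1, 0, 60, 0, 0, 2.1, 0, 60, 0, 0, 2.1, 0, 40],
)

```text
time_s: 2.9
tool_pos: [0.476, -0.0986, 0.052]
tool_rot: [179.8, 0.1, 90.0]
force: [-0.2, -0.0, -0.3]
grip_width: 0.0554
grasp_force: 0.0
```

Call:
drive_tool(
  moves=[0, 0, 0, 0, 25, 0, 0, 0, 0, 25, 0, 0, 0, 0, 25, 0, 0, 0, 0, 25, 0, 0, 0, 0, 25],
  squeeze=12,
)

```text
time_s: 3.52
tool_pos: [0.4743, -0.0982, 0.0501]
tool_rot: [-180.0, 0.0, 90.0]
force: [0.8, -0.5, -0.3]
grip_width: 0.0257
grasp_force: 0.0
```

Run:
```python
from h import *
p,d,m=grab("side"); cv2.imwrite("pics/s2.png",cv2.resize(p[130:270,150:310],None,fx=4,fy=4,interpolation=cv2.INTER_CUBIC)[...,::-1])
```

```text
(no output)
```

View pics/s2.png

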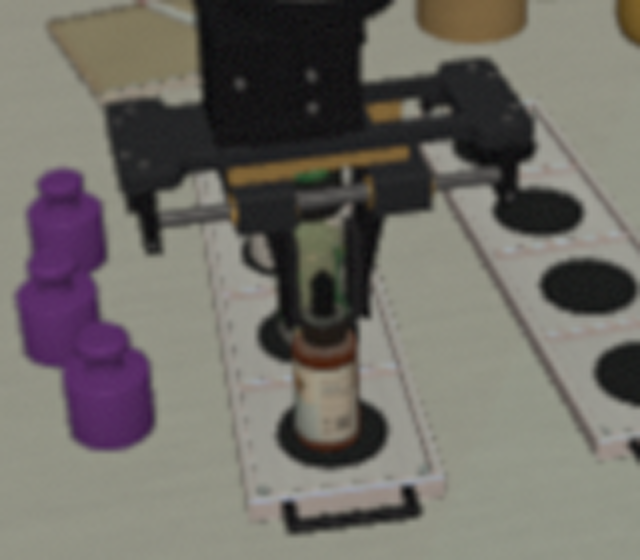

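The fingers closed behind the bottle, on its +y side, without touching it. My y is off, so I remeasure.

Run:
```python
from h import *
ms=env.camera_model("side");mt=env.camera_model("top")
b=lambda u,v:(150+u/4,130+v/4)
print("side base/pad ctr",onplane(ms,[b(332,432)],.011), "base front",onplane(ms,[b(328,448)],.011))
print("side tip top",onplane(ms,[b(322,275)],.113), "body top front",onplane(ms,[b(325,345)],.073))
o=env.get_obs();print(o["tool_pos"])
c=lambda u,v:(100+u/3.8,105+v/3.8)
print("top tip",onplane(mt,[c(653,404)],.113),"pad",onplane(mt,[c(638,422)],.011))
print("top pads stamp,weight,jar", onplane(mt,[c(163,400),c(320,402),c(480,413)],.011).round(3))
print("top handle, knob, jar cap",onplane(mt,[c(126,367)],.102),onplane(mt,[c(313,387)],.071),onplane(mt,[c(472,372)],.116))
Q=cloud(ms,np.load("side0.npz")["d"])
for n,u,v in(("handle",218,147),("jar cap",227,176),("bottle",231,215)): print(n,Q[v,u])
print("finger tips L/R px in side", proj(ms,[o["tool_pos"]+[-.013,0,0],o["tool_pos"]+[.013,0,0]]), [( (u-150)*4,(v-130)*4) for u,v in proj(ms,[o["tool_pos"]])])
```

```text
side base/pad ctr [[ 0.47385122 -0.10284595  0.011     ]] base front [[ 0.46906971 -0.11499564  0.011     ]]
side tip top [[ 0.47083702 -0.10834004  0.113     ]] body top front [[ 0.47050041 -0.11063255  0.073     ]]
[ 0.47436234 -0.09823906  0.05004674]
top tip [[ 0.47012098 -0.10030614  0.113     ]] pad [[ 0.47457606 -0.09849594  0.011     ]]
top pads stamp,weight,jar [[ 0.49   0.167  0.011]
 [ 0.488  0.08   0.011]
 [ 0.481 -0.01   0.011]]
top handle, knob, jar cap [[0.49358796 0.16871156 0.102     ]] [[0.48705859 0.07688946 0.071     ]] [[ 0.48699952 -0.00858101  0.116     ]]
handle [0.4929334  0.14468954 0.10167201]
jar cap [ 0.48179305 -0.0220516   0.11367039]
bottle [ 0.47012792 -0.11047977  0.07600999]
finger tips L/R px in side [[225.93135693 222.61751681]
 [238.39320134 220.64826951]] [(np.float64(328.72641429637974), np.float64(366.5211619615618))]
```

Run:
```python
from h import *
p,d,m=grab("side"); Q=cloud(m,d)
for u,v in((285,300),(288,270),(365,300),(368,260),(320,185),(300,215),(395,190),(322,300),(325,400),(490,85)): 
    x,y=150+u//4,130+v//4; print((u,v),p[y,x],np.nanmedian(Q[y-1:y+2,x-1:x+2].reshape(-1,3),axis=0).round(4))
pt,dt,mt=grab("top");T=cloud(mt,dt); cv2.imwrite("pics/t2.png",cv2.resize(pt[105:305,100:310],None,fx=2.9,fy=2.9)[...,::-1])
o=env.get_obs();print(o["tool_pos"],o["tool_rot"],o["qpos"])
```

```text
(285, 300) [19 17 19] [ 0.4515 -0.1085  0.1016]
(288, 270) [25 24 25] [ 0.4545 -0.1084  0.1195]
(365, 300) [30 29 28] [ 0.4913 -0.1074  0.0943]
(368, 260) [22 22 21] [ 0.4936 -0.1098  0.1177]
(320, 185) [32 33 30] [ 0.4862 -0.0245  0.1147]
(300, 215) [32 29 26] [ 0.4758 -0.0278  0.1023]
(395, 190) [30 31 33] [ 0.4993 -0.1353  0.1725]
(322, 300) [16 15 15] [ 0.4698 -0.106   0.0971]
(325, 400) [153 141 121] [ 0.4678 -0.1158  0.0433]
(490, 85) [37 38 38] [ 0.5573 -0.0947  0.1967]
[ 0.47438892 -0.09823191  0.050069  ] [-1.79995410e+02  2.02840536e-03  9.00147157e+01] [ 43.81098469   7.60399331 -37.07025899 114.30227947   5.30225443
  59.72896867   4.31968071]
```

View pics/t2.png

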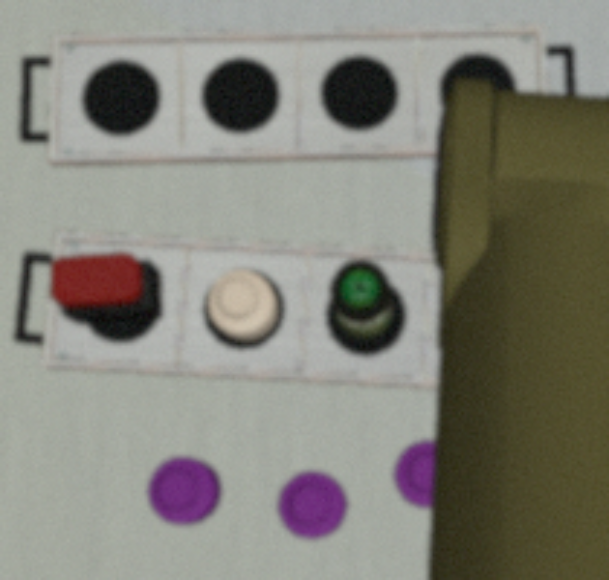

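Call:
drive_tool(
  moves=[0, 0, 0, 0, 60, 0, 0, 0, 0, 60, 0, 0, 0, 0, 60, 0, 0, 0, 0, 60],
)

```text
time_s: 4.18
tool_pos: [0.4744, -0.0983, 0.0501]
tool_rot: [-180.0, 0.0, 90.0]
force: [0.0, -0.3, 0.4]
grip_width: 0.0559
grasp_force: 0.0
```

Run:
```python
from h import *
p,d,m=grab("side"); Q=cloud(m,d)
g=p.max(2)
for nm,lo,hi in(("L",.425,.452),("R",.495,.53)):
    k=(Q[...,0]>lo)&(Q[...,0]<hi)&(abs(Q[...,1]+.1)<.03)&(Q[...,2]>.025)&(Q[...,2]<.14)&(g<70)
    X=Q[k]; v,u=np.where(k); i=np.argsort(X[:,2])[:8]
    print(nm,len(X),X[i].round(4).tolist(),list(zip(u[i],v[i])))
    b=v.max(); ub=u[v==b].mean()
    for y in(-.098,-.108):
        x,R,t=rays(m,[ub,b+.5]); dd=(np.c_[x,1]@R)[0];c=-R.T@t; print("bottom px",ub,b,"on y",y,(c+dd*(y-c[1])/dd[1]).round(4))
o=env.get_obs();print(o["tool_pos"],o["grip_width"],o["force"])
cv2.imwrite("pics/s3.png",cv2.resize(p[130:270,150:310],None,fx=4,fy=4,interpolation=cv2.INTER_CUBIC)[...,::-1])
```

```text
L 123 [[0.439, -0.1079, 0.0848], [0.4371, -0.1077, 0.085], [0.4432, -0.107, 0.0858], [0.4411, -0.1079, 0.0868], [0.4391, -0.108, 0.0873], [0.437, -0.1088, 0.0882], [0.4433, -0.1071, 0.0882], [0.4411, -0.1089, 0.0899]] [(np.int64(215), np.int64(213)), (np.int64(214), np.int64(213)), (np.int64(217), np.int64(212)), (np.int64(216), np.int64(212)), (np.int64(215), np.int64(212)), (np.int64(214), np.int64(212)), (np.int64(217), np.int64(211)), (np.int64(216), np.int64(211))]
bottom px 214.5 213 on y -0.098 [ 0.4393 -0.098   0.0767]
bottom px 214.5 213 on y -0.108 [ 0.4379 -0.108   0.0839]
R 162 [[0.5041, -0.1053, 0.0857], [0.5058, -0.107, 0.0865], [0.5019, -0.1062, 0.0867], [0.5005, -0.1035, 0.0876], [0.5073, -0.109, 0.0876], [0.508, -0.1061, 0.0879], [0.5008, -0.0941, 0.0886], [0.504, -0.1061, 0.0886]] [(np.int64(247), np.int64(207)), (np.int64(248), np.int64(207)), (np.int64(246), np.int64(207)), (np.int64(245), np.int64(206)), (np.int64(249), np.int64(207)), (np.int64(249), np.int64(206)), (np.int64(244), np.int64(203)), (np.int64(247), np.int64(206))]
bottom px 247.5 207 on y -0.098 [ 0.5069 -0.098   0.0791]
bottom px 247.5 207 on y -0.108 [ 0.5045 -0.108   0.0862]
[ 0.47439749 -0.09826644  0.05009123] 0.05713963070005222 [ 0.61277736 -0.22059755  0.23179779]
```

View pics/s3.png

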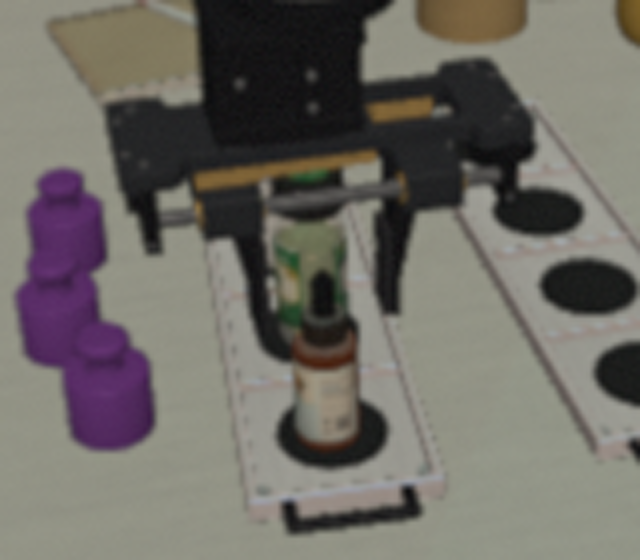

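The picture shows the fingertips at z≈0.084 by depth while the state reports 0.050, so heights read about 34 mm low; x and y agree. I apply that offset, descend 32 mm and close.

Call:
drive_tool(
  moves=[-0.05, -0.05, 0.4, 0, 60, -0.05, -0.05, 0.8, 0, 60, -0.05, -0.05, 0.8, 0, 60, -0.05, -0.05, 0.8, 0, 25, -0.05, -0.05, 0.8, 0, 25],
)

```text
time_s: 4.85
tool_pos: [0.4729, -0.1003, 0.0185]
tool_rot: [180.0, 0.0, 90.0]
force: [-0.1, 0.5, 0.4]
grip_width: 0.0471
grasp_force: 0.0
```

Call:
drive_tool(
  moves=[0, 0, 0, 0, 25, 0, 0, 0, 0, 25, 0, 0, 0, 0, 25, 0, 0, 0, 0, 25, 0, 0, 0, 0, 25],
  squeeze=12,
)

```text
time_s: 5.48
tool_pos: [0.4728, -0.1004, 0.0184]
tool_rot: [180.0, 0.0, 90.0]
force: [0.7, -0.8, 2.0]
grip_width: 0.0325
grasp_force: 12.0
```

Call:
drive_tool(
  moves=[0, 0, -0.5, 0, 25, 0, 0, -1.2, 0, 25, 0, 0, -2.0, 0, 25, 0, 0, -2.8, 0, 25, 0, 0, -3.3, 0, 25],
)

```text
time_s: 6.1
tool_pos: [0.4725, -0.1003, 0.1513]
tool_rot: [180.0, 0.0, 90.0]
force: [0.5, -0.7, -0.8]
grip_width: 0.0321
grasp_force: 12.0
```

Call:
drive_tool(
  moves=[0.6, 0.4, 0, 0, 25, 1.5, 0.95, 0, 0, 25, 2.5, 1.6, 0, 0, 25, 3.4, 2.2, 0, 0, 25, 4.3, 2.75, 0, 0, 25],
)

```text
time_s: 6.72
tool_pos: [0.5826, 0.0726, 0.1494]
tool_rot: [-179.9, 0.0, 90.0]
force: [0.5, 0.4, -0.9]
grip_width: 0.0321
grasp_force: 12.0
```

Call:
drive_tool(
  moves=[0.9, 0.6, 0, 0, 25, 1.7, 1.1, 0, 0, 25, 2.3, 1.5, 0, 0, 25, 2.54, 1.62, 0, 0, 25, 2.54, 1.62, 0, 0, 25],
)

```text
time_s: 7.35
tool_pos: [0.6465, 0.1736, 0.1494]
tool_rot: [-179.9, 0.0, 90.1]
force: [0.3, 0.3, -1.7]
grip_width: 0.0319
grasp_force: 12.0
```

Call:
drive_tool(
  moves=[0, 0, 0.6, 0, 25, 0, 0, 1.4, 0, 25, 0, 0, 2.2, 0, 25, 0, 0, 2.8, 0, 25, 0, 0, 3.0, 0, 25],
)

```text
time_s: 7.98
tool_pos: [0.6458, 0.1707, 0.0284]
tool_rot: [-179.8, 0.1, 89.9]
force: [0.3, 0.2, -0.3]
grip_width: 0.0319
grasp_force: 12.0
```

Run:
```python
from h import *
p,d,m=grab("side"); o=env.get_obs();c=o["tool_pos"];print(c,o["force"])
q=proj(m,[[c[0],c[1],.03]])[0].astype(int);u,v=q
cv2.imwrite("pics/s4.png",cv2.resize(p[v-70:v+50,u-70:u+70],None,fx=5,fy=5,interpolation=cv2.INTER_CUBIC)[...,::-1]);print(q)
```

```text
[0.6460066  0.1711519  0.02837926] [-0.78897     0.14020463 -1.8114073 ]
[273 160]
```

View pics/s4.png

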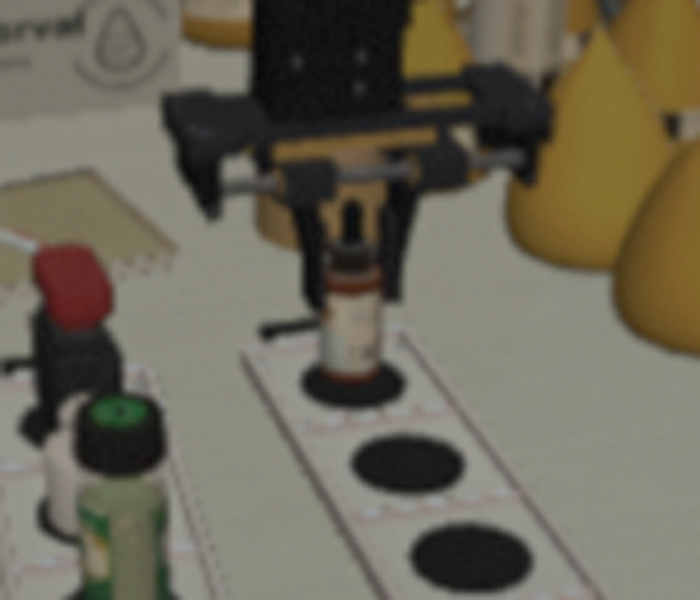

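The picture shows the bottle upright in the gripper just over the end pad at (352,385) in the crop. Lower the last 10 mm and release.

Call:
drive_tool(
  moves=[0.05, 0.05, 0.1, 0, 25, 0.05, 0.05, 0.2, 0, 25, 0.05, 0.05, 0.24, 0, 25, 0.05, 0.05, 0.24, 0, 25],
)

```text
time_s: 8.52
tool_pos: [0.6492, 0.1754, 0.0206]
tool_rot: [180.0, 0.0, 90.0]
force: [0.6, 0.5, -1.2]
grip_width: 0.0319
grasp_force: 12.0
```

Call:
drive_tool(
  moves=[0, 0, 0, 0, 55, 0, 0, 0, 0, 55, 0, 0, 0, 0, 55, 0, 0, 0, 0, 55, 0, 0, 0, 0, 55],
)

```text
time_s: 9.15
tool_pos: [0.6491, 0.1754, 0.0205]
tool_rot: [-180.0, 0.0, 90.0]
force: [0.4, 0.4, -0.0]
grip_width: 0.055
grasp_force: 0.0
```

Call:
drive_tool(
  moves=[0, 0, -0.6, 0, 60, 0, 0, -1.4, 0, 60, 0, 0, -2.2, 0, 60, 0, 0, -3.0, 0, 60, 0, 0, -3.6, 0, 60],
)

```text
time_s: 9.78
tool_pos: [0.6495, 0.1756, 0.1662]
tool_rot: [179.9, -0.0, 90.0]
force: [0.1, 0.7, 0.1]
grip_width: 0.0601
grasp_force: 0.0
```

Call:
drive_tool(
  moves=[-0.9, -0.8, 0, 0, 62, -1.9, -1.7, 0, 0, 62, -2.9, -2.6, 0, 0, 62, -3.8, -3.4, 0, 0, 62, -4.6, -4.1, 0, 0, 62],
)

```text
time_s: 10.4
tool_pos: [0.4839, -0.0102, 0.1645]
tool_rot: [180.0, 0.1, 90.0]
force: [-0.2, -0.7, -0.3]
grip_width: 0.0621
grasp_force: 0.0
```

Call:
drive_tool(
  moves=[0, 0, 0, 0, 62, 0, 0, 0.6, 0, 62, 0, 0, 0.8, 0, 62],
)

```text
time_s: 10.78
tool_pos: [0.4849, -0.0076, 0.1316]
tool_rot: [-179.9, -0.0, 90.1]
force: [-0.2, 0.5, -0.9]
grip_width: 0.0617
grasp_force: 0.0
```

Run:
```python
from h import *
p,d,m=grab("side"); Q=cloud(m,d);o=env.get_obs();print(o["tool_pos"])
# placed bottle: points around pad, jar cap and fingers
X=Q[(abs(Q[...,0]-.648)<.03)&(abs(Q[...,1]-.173)<.03)&(Q[...,2]>.02)&(Q[...,2]<.13)]
for lo,hi in((.02,.07),(.09,.12)):
    Z=X[(X[:,2]>lo)&(X[:,2]<hi)]; print("bottle",lo,len(Z),Z.min(0).round(4),Z.max(0).round(4))
X=Q[(abs(Q[...,0]-.485)<.035)&(abs(Q[...,1]+.008)<.035)&(Q[...,2]>.085)&(Q[...,2]<.125)]
print("jar cap",len(X),np.percentile(X,2,axis=0).round(4),np.percentile(X,98,axis=0).round(4))
```

```text
[ 0.48452367 -0.00751948  0.13100185]
bottle 0.02 211 [0.6306 0.155  0.02  ] [0.6623 0.1803 0.07  ]
bottle 0.09 41 [0.641  0.168  0.0903] [0.6529 0.1775 0.111 ]
jar cap 349 [ 0.464  -0.0281  0.0856] [0.5008 0.0085 0.1163]
```

The bottle stands on its pad: depth gives (0.647, 0.172) and top 0.111. Next, the jar.

Call:
drive_tool(
  moves=[0, -0.05, 0.6, 0, 62, 0, -0.05, 1.4, 0, 62, 0, -0.05, 2.2, 0, 62, 0, -0.05, 2.7, 0, 62, 0, -0.05, 2.7, 0, 50],
)

```text
time_s: 11.45
tool_pos: [0.4824, -0.0077, 0.0236]
tool_rot: [-179.8, -0.1, 90.1]
force: [0.4, -0.7, 1.8]
grip_width: 0.0574
grasp_force: 0.0
```

Call:
drive_tool(
  moves=[0, 0, 0, 0, 32, 0, 0, 0, 0, 32, 0, 0, 0, 0, 32, 0, 0, 0, 0, 32, 0, 0, 0, 0, 32],
  squeeze=15,
)

```text
time_s: 12.08
tool_pos: [0.4845, -0.0086, 0.0256]
tool_rot: [179.9, 0.0, 90.0]
force: [0.5, 0.1, 5.3]
grip_width: 0.0401
grasp_force: 15.0
```

Call:
drive_tool(
  moves=[0, 0, -0.4, 0, 32, 0, 0, -1.2, 0, 32, 0, 0, -2.0, 0, 32, 0, 0, -2.8, 0, 32, 0, 0, -3.3, 0, 32],
)

```text
time_s: 12.7
tool_pos: [0.4833, -0.0086, 0.1586]
tool_rot: [179.9, 0.1, 90.0]
force: [0.6, -0.1, -1.4]
grip_width: 0.0403
grasp_force: 15.0
```

Call:
drive_tool(
  moves=[0.4, 0.7, 0, 0, 32, 1.0, 1.7, 0, 0, 32, 1.6, 2.8, 0, 0, 32, 2.1, 3.7, 0, 0, 32, 2.31, 4.12, 0, 0, 32],
)

```text
time_s: 13.32
tool_pos: [0.6487, 0.0852, 0.1562]
tool_rot: [-179.9, -0.1, 90.1]
force: [-0.2, -0.2, -0.4]
grip_width: 0.04
grasp_force: 15.0
```

Call:
drive_tool(
  moves=[0, 0, 0.2, 0, 32, 0, 0, 0.9, 0, 32, 0, 0, 1.8, 0, 32, 0, 0, 2.6, 0, 32, 0, 0, 2.8, 0, 32],
)

```text
time_s: 13.95
tool_pos: [0.6451, 0.0818, 0.0421]
tool_rot: [-179.7, 0.1, 90.0]
force: [-0.5, -0.4, -0.9]
grip_width: 0.04
grasp_force: 15.0
```

Run:
```python
from h import *
p,d,m=grab("side"); o=env.get_obs();c=o["tool_pos"];print(c,o["force"])
Q=cloud(m,d);X=Q[(abs(Q[...,0]-c[0])<.03)&(abs(Q[...,1]-c[1])<.035)&(Q[...,2]>.02)&(Q[...,2]<.08)];print(np.percentile(X,2,axis=0),np.percentile(X,98,axis=0))
u,v=proj(m,[[c[0],c[1],.03]])[0].astype(int)
cv2.imwrite("pics/s5.png",cv2.resize(p[v-70:v+50,u-70:u+70],None,fx=5,fy=5,interpolation=cv2.INTER_CUBIC)[...,::-1])
```

```text
[0.64583043 0.08230955 0.04257935] [ 0.04680378 -0.33304753 -1.59627229]
[0.62245774 0.06228755 0.02935793] [0.66199676 0.08352064 0.07941451]
```

View pics/s5.png

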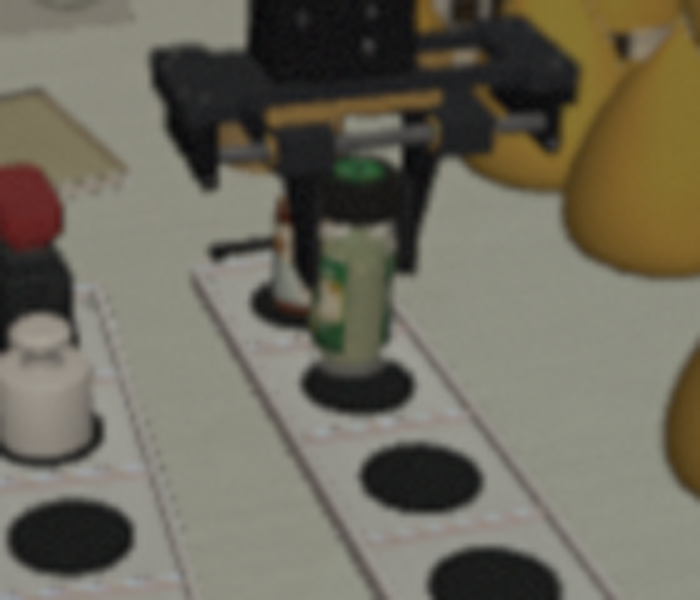

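The picture shows the jar hanging upright over the second pad at (358,385). The bottle stands behind it at (295,300). Lower and release.

Call:
drive_tool(
  moves=[0, 0.03, 0.15, 0, 32, 0, 0.03, 0.3, 0, 32, 0, 0.03, 0.4, 0, 32, 0, 0.03, 0.44, 0, 32, 0, 0.03, 0.44, 0, 32],
)

```text
time_s: 14.62
tool_pos: [0.6492, 0.0838, 0.0269]
tool_rot: [-180.0, 0.0, 90.0]
force: [0.1, 0.3, -0.6]
grip_width: 0.0399
grasp_force: 15.0
```

Call:
drive_tool(
  moves=[0, 0, 0, 0, 32, 0, 0, 0, 0, 32],
)

```text
time_s: 14.88
tool_pos: [0.6493, 0.0838, 0.0271]
tool_rot: [180.0, 0.0, 90.0]
force: [-0.3, -0.6, -1.2]
grip_width: 0.0404
grasp_force: 15.0
```

Call:
drive_tool(
  moves=[0, 0, 0.05, 0, 32, 0, 0, 0.05, 0, 32, 0, 0, 0.05, 0, 55, 0, 0, 0.05, 0, 55, 0, 0, 0.05, 0, 60],
)

```text
time_s: 15.5
tool_pos: [0.649, 0.0837, 0.0246]
tool_rot: [-180.0, 0.0, 90.0]
force: [-0.5, 0.7, 0.4]
grip_width: 0.0569
grasp_force: 0.0
```

Call:
drive_tool(
  moves=[0, 0, 0, 0, 62, 0, 0, 0, 0, 62, 0, 0, 0, 0, 62, 0, 0, -0.5, 0, 62, 0, 0, -1.3, 0, 62],
)

```text
time_s: 16.12
tool_pos: [0.6486, 0.0837, 0.0777]
tool_rot: [-179.9, -0.0, 90.0]
force: [-0.1, 0.2, 0.9]
grip_width: 0.0622
grasp_force: 0.0
```

Call:
drive_tool(
  moves=[0, 0, -0.8, 0, 65, 0, 0, -1.6, 0, 65, 0, 0, -2.3, 0, 68, 0, 0, -2.3, 0, 70],
)

```text
time_s: 16.62
tool_pos: [0.6511, 0.0847, 0.1731]
tool_rot: [179.6, -0.0, 90.0]
force: [0.8, -0.1, -0.7]
grip_width: 0.0685
grasp_force: 0.0
```

Call:
drive_tool(
  moves=[0, -0.9, 0, 0, 72, 0, -1.9, 0, 0, 72, -0.1, -2.9, 0, 0, 72, -0.1, -3.7, 0, 0, 72, -0.12, -4.05, 0, 0, 72],
)

```text
time_s: 17.25
tool_pos: [0.4851, 0.0788, 0.1684]
tool_rot: [-179.9, 0.1, 90.0]
force: [1.1, -0.3, 0.5]
grip_width: 0.0723
grasp_force: 0.0
```

Call:
drive_tool(
  moves=[0, 0, 0.6, 0, 72, 0, 0, 1.5, 0, 72, 0, 0, 2.4, 0, 72, 0, 0, 2.5, 0, 72, 0, 0, 2.5, 0, 72],
)

```text
time_s: 17.88
tool_pos: [0.4874, 0.0792, 0.0695]
tool_rot: [180.0, -0.0, 90.0]
force: [0.1, -0.7, -0.3]
grip_width: 0.0721
grasp_force: 0.0
```

Run:
```python
from h import *
p,d,m=grab("side"); o=env.get_obs();c=o["tool_pos"];print(c,o["force"])
Q=cloud(m,d)
def box(n,x,y,r,a,b):
    X=Q[(abs(Q[...,0]-x)<r)&(abs(Q[...,1]-y)<r)&(Q[...,2]>a)&(Q[...,2]<b)];print(n,len(X),np.percentile(X,2,axis=0).round(4),np.percentile(X,98,axis=0).round(4))
box("weight body",.487,.079,.035,.025,.05);box("knob",.487,.079,.035,.06,.072);box("jar",.649,.084,.035,.03,.1);box("jartop",.649,.084,.035,.1,.125)
for a in(-1,1):
    k=(abs(Q[...,0]-c[0]-a*.043)<.02)&(abs(Q[...,1]-c[1])<.02)&(Q[...,2]>.075)&(Q[...,2]<.16)&(p.max(2)<70)
    print("finger",k.sum(),np.percentile(Q[k],3,axis=0) if k.any() else 0)
u,v=proj(m,[[c[0],c[1],.06]])[0].astype(int)
cv2.imwrite("pics/s6.png",cv2.resize(p[v-60:v+60,u-60:u+100],None,fx=4,fy=4,interpolation=cv2.INTER_CUBIC)[...,::-1])
```

```text
[0.48805997 0.07924979 0.07010882] [0.43210432 0.00622114 0.60760342]
weight body 239 [0.4624 0.0552 0.0258] [0.5046 0.0927 0.0498]
knob 80 [0.4716 0.0651 0.0628] [0.4969 0.0897 0.0714]
jar 419 [0.6269 0.0639 0.0313] [0.6641 0.0882 0.0988]
jartop 181 [0.6282 0.0648 0.1009] [0.6647 0.1025 0.1163]
finger 93 [0.43659609 0.06703762 0.1063478 ]
finger 119 [0.52125726 0.06681546 0.10883959]
```

View pics/s6.png

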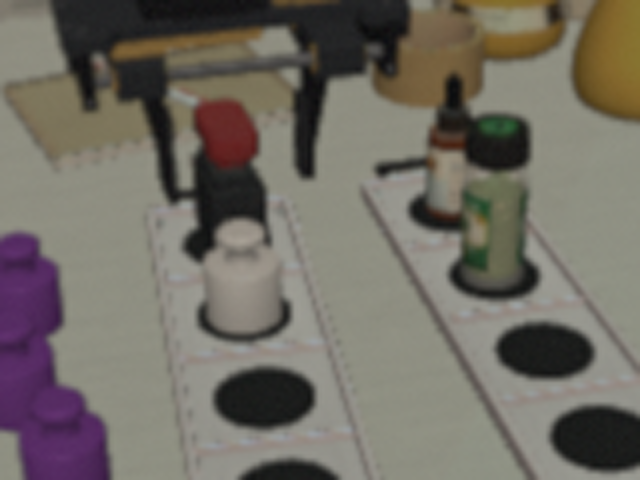

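The bottle and jar stand on their pads, and the fingers straddle the weight (knob at (240,240)). The tips read 0.106 by depth against 0.070 reported, so the 35 mm offset holds.

Call:
drive_tool(
  moves=[-0.03, -0.07, 0.5, 0, 72, -0.03, -0.07, 1.2, 0, 72, -0.03, -0.07, 1.7, 0, 72, -0.03, -0.07, 1.95, 0, 72, -0.03, -0.07, 1.95, 0, 72],
)

```text
time_s: 18.55
tool_pos: [0.4844, 0.0779, -0.0092]
tool_rot: [-180.0, -0.0, 90.0]
force: [0.6, -0.4, -0.9]
grip_width: 0.0718
grasp_force: 0.0
```

Call:
drive_tool(
  moves=[0, 0, 0, 0, 40, 0, 0, 0, 0, 40, 0, 0, 0, 0, 40, 0, 0, 0, 0, 40, 0, 0, 0, 0, 40],
  squeeze=30,
)

```text
time_s: 19.18
tool_pos: [0.4855, 0.0778, -0.0086]
tool_rot: [179.9, -0.0, 90.0]
force: [2.6, 0.6, 1.5]
grip_width: 0.0452
grasp_force: 29.9
```

Call:
drive_tool(
  moves=[0, 0, -0.4, 0, 40, 0, 0, -1.2, 0, 40, 0, 0, -2.0, 0, 40, 0, 0, -2.8, 0, 40, 0, 0, -3.3, 0, 40],
)

```text
time_s: 19.8
tool_pos: [0.4835, 0.078, 0.1243]
tool_rot: [-180.0, 0.0, 90.0]
force: [-0.2, -0.7, -6.2]
grip_width: 0.0452
grasp_force: 29.9
```

Call:
drive_tool(
  moves=[-0.4, 0.7, 0, 0, 40, -0.9, 1.7, 0, 0, 40, -1.4, 2.8, 0, 0, 40, -1.9, 3.7, 0, 0, 40, -2.1, 4.13, 0, 0, 40],
)

```text
time_s: 20.42
tool_pos: [0.6496, -0.0088, 0.1217]
tool_rot: [-179.8, -0.0, 89.9]
force: [-0.7, 0.7, -5.0]
grip_width: 0.0453
grasp_force: 29.9
```

Call:
drive_tool(
  moves=[0, 0, 0.2, 0, 40, 0, 0, 0.9, 0, 40, 0, 0, 1.8, 0, 40, 0, 0, 2.6, 0, 40, 0, 0, 2.8, 0, 40],
)

```text
time_s: 21.05
tool_pos: [0.6455, -0.0058, 0.0081]
tool_rot: [-179.6, -0.0, 90.1]
force: [0.1, 0.4, -5.1]
grip_width: 0.0446
grasp_force: 29.9
```

Call:
drive_tool(
  moves=[0, 0, 0.1, 0, 40, 0, 0, 0.2, 0, 40, 0, 0, 0.2, 0, 40],
)

```text
time_s: 21.42
tool_pos: [0.65, -0.0062, 0.0037]
tool_rot: [179.9, 0.0, 90.0]
force: [1.0, 0.7, -5.1]
grip_width: 0.045
grasp_force: 29.9
```

Run:
```python
from h import *
p,d,m=grab("side"); o=env.get_obs();c=o["tool_pos"];print(c,o["force"],o["grip_width"])
Q=cloud(m,d)
def box(n,x,y,r,a,b):
    X=Q[(abs(Q[...,0]-x)<r)&(abs(Q[...,1]-y)<r)&(Q[...,2]>a)&(Q[...,2]<b)];print(n,len(X),np.percentile(X,2,axis=0).round(4),np.percentile(X,98,axis=0).round(4))
box("knob",c[0],c[1],.02,.065,.1);box("body",c[0],c[1],.03,.02,.05)
```

```text
[ 0.65006491 -0.00621641  0.00372649] [ 0.15158105 -0.22415012 -5.39240916] 0.0451269630372961
knob 108 [ 0.6341 -0.0188  0.0659] [0.6605 0.0057 0.0839]
body 209 [ 0.624  -0.0288  0.0235] [ 0.6772 -0.0103  0.0491]
```

Call:
drive_tool(
  moves=[0, 0, 0.1, 0, 40, 0, 0, 0.2, 0, 40, 0, 0, 0.3, 0, 40, 0, 0, 0.32, 0, 40, 0, 0, 0.32, 0, 40],
)

```text
time_s: 22.1
tool_pos: [0.6495, -0.0063, -0.0085]
tool_rot: [-180.0, 0.1, 90.0]
force: [-4.0, -0.0, 5.3]
grip_width: 0.0452
grasp_force: 29.9
```

Call:
drive_tool(
  moves=[0, 0, 0, 0, 70, 0, 0, 0, 0, 70, 0, 0, 0, 0, 70, 0, 0, 0, 0, 70, 0, 0, 0, 0, 70],
)

```text
time_s: 22.72
tool_pos: [0.6496, -0.0063, -0.0099]
tool_rot: [180.0, 0.0, 90.0]
force: [-0.2, -0.4, 0.1]
grip_width: 0.0697
grasp_force: 0.0
```

Call:
drive_tool(
  moves=[0, 0, 0, 0, 70, 0, 0, -0.6, 0, 70, 0, 0, -1.4, 0, 70, 0, 0, -2.3, 0, 65, 0, 0, -3.2, 0, 60],
)

```text
time_s: 23.35
tool_pos: [0.65, -0.0059, 0.1212]
tool_rot: [179.9, 0.0, 90.0]
force: [-0.1, -0.0, -0.4]
grip_width: 0.0627
grasp_force: 0.0
```

Call:
drive_tool(
  moves=[0.9, -0.8, -0.3, 0, 64, 1.8, -1.6, -0.5, 0, 64, 2.7, -2.4, -0.5, 0, 64, 3.6, -3.2, -0.5, 0, 64, 4.4, -3.87, -0.3, 0, 64],
)

```text
time_s: 23.98
tool_pos: [0.4943, 0.1719, 0.1323]
tool_rot: [179.8, 0.0, 90.1]
force: [-0.6, -0.0, 0.9]
grip_width: 0.064
grasp_force: 0.0
```

Run:
```python
from h import *
T=np.load("top0.npz")["p"].astype(int);mt=env.camera_model("top")
k=(T[...,0]>1.8*T[...,1])&(T[...,0]>1.8*T[...,2])&(T[...,0]>70);k[:180]=0;k[230:]=0;k[:,160:]=0
v,u=np.where(k);W=onplane(mt,np.c_[u,v],.098)[:,:2]
r=cv2.minAreaRect((W*1000).astype(np.float32));print("handle",r)
p,d,m=grab("side");Q=cloud(m,d);o=env.get_obs();print(o["tool_pos"])
def box(n,x,y,r,a,b):
    X=Q[(abs(Q[...,0]-x)<r)&(abs(Q[...,1]-y)<r)&(Q[...,2]>a)&(Q[...,2]<b)];print(n,len(X),np.percentile(X,2,axis=0).round(4),np.percentile(X,98,axis=0).round(4))
box("weight knob",.65,-.006,.03,.06,.1);box("stamp handle",.495,.17,.045,.085,.106)
```

```text
handle ((491.57391357421875, 235.16326904296875), (32.05310821533203, 189.1105194091797), 2.8458588123321533)
[0.48920996 0.17718616 0.1310798 ]
weight knob 91 [ 0.6334 -0.0191  0.0625] [0.6594 0.006  0.0714]
stamp handle 206 [0.4773 0.141  0.0862] [0.5108 0.1944 0.1028]
```

Call:
drive_tool(
  moves=[0, 0, 0, 0, 64, 0, 0, 0, 0, 64],
)

```text
time_s: 24.28
tool_pos: [0.4959, 0.1688, 0.1311]
tool_rot: [179.9, 0.0, 89.9]
force: [0.4, 0.2, 0.0]
grip_width: 0.0641
grasp_force: 0.0
```

Run:
```python
from h import *
T=np.load("top0.npz")["p"].astype(int);mt=env.camera_model("top")
k=(T[...,0]>1.8*T[...,1])&(T[...,0]>1.8*T[...,2])&(T[...,0]>70);k[:180]=0;k[230:]=0;k[:,160:]=0;k[:,:100]=0
v,u=np.where(k);W=onplane(mt,np.c_[u,v],.098)[:,:2]
print("handle",cv2.minAreaRect((W*1000).astype(np.float32)))
```

```text
handle ((494.82061767578125, 169.85076904296875), (32.05310821533203, 58.324195861816406), 2.8458588123321533)
```

Call:
drive_tool(
  moves=[0, 0, 0.5, -0.28, 64, 0, 0, 1.2, -0.28, 64, 0, 0, 1.9, -0.28, 64, 0, 0, 2.33, -0.28, 64, 0, 0, 2.33, -0.28, 64],
)

```text
time_s: 24.9
tool_pos: [0.4936, 0.1692, 0.0352]
tool_rot: [-179.8, -0.0, 92.8]
force: [0.6, -0.5, -0.4]
grip_width: 0.0643
grasp_force: 0.0
```

Call:
drive_tool(
  moves=[0, 0, 0, 0, 26, 0, 0, 0, 0, 26, 0, 0, 0, 0, 26, 0, 0, 0, 0, 26, 0, 0, 0, 0, 26],
  squeeze=20,
)

```text
time_s: 25.52
tool_pos: [0.4953, 0.1698, 0.0373]
tool_rot: [179.9, 0.0, 92.8]
force: [0.1, -0.5, 2.5]
grip_width: 0.0333
grasp_force: 20.0
```

Call:
drive_tool(
  moves=[0, 0, 0, 0, 26, 0, 0, 0, 0, 26],
)

```text
time_s: 25.78
tool_pos: [0.4953, 0.1698, 0.0373]
tool_rot: [179.9, 0.0, 92.8]
force: [1.6, -0.5, 3.7]
grip_width: 0.0329
grasp_force: 20.0
```

Call:
drive_tool(
  moves=[0, 0, -0.4, 0, 26, 0, 0, -1.2, 0, 26, 0, 0, -2.0, 0, 26, 0, 0, -2.8, 0, 26, 0, 0, -3.2, 0, 26],
)

```text
time_s: 26.4
tool_pos: [0.4951, 0.1702, 0.1668]
tool_rot: [179.9, 0.0, 92.8]
force: [1.2, -0.4, -1.5]
grip_width: 0.0329
grasp_force: 20.0
```

Call:
drive_tool(
  moves=[-0.7, 0.37, 0, 0, 26, -1.7, 0.9, 0, 0, 26, -2.7, 1.42, 0, 0, 26, -3.7, 1.95, 0, 0, 26, -4.7, 2.47, 0, 0, 26],
)

```text
time_s: 27.02
tool_pos: [0.6026, -0.0145, 0.1642]
tool_rot: [-179.9, -0.0, 92.8]
force: [1.1, 0.5, -1.2]
grip_width: 0.0333
grasp_force: 20.0
```

Call:
drive_tool(
  moves=[-0.9, 0.48, 0, 0, 26, -1.6, 0.85, 0, 0, 26, -2.0, 1.06, 0, 0, 26, -2.12, 1.12, 0, 0.2, 26, -2.12, 1.12, 0, 0.28, 26],
)

```text
time_s: 27.65
tool_pos: [0.6512, -0.0944, 0.1648]
tool_rot: [-180.0, -0.0, 90.0]
force: [-0.5, 0.5, -1.0]
grip_width: 0.0332
grasp_force: 20.0
```

Call:
drive_tool(
  moves=[0, 0, 0.3, 0, 26, 0, 0, 1.1, 0, 26, 0, 0, 1.9, 0, 26, 0, 0, 2.6, 0, 26, 0, 0, 2.8, 0, 26],
)

```text
time_s: 28.28
tool_pos: [0.6494, -0.0947, 0.0504]
tool_rot: [-179.8, -0.0, 90.1]
force: [-0.1, -0.1, -1.2]
grip_width: 0.0329
grasp_force: 20.0
```

Call:
drive_tool(
  moves=[0, 0, 0.1, 0, 26, 0, 0, 0.1, 0, 26],
)

```text
time_s: 28.52
tool_pos: [0.6521, -0.0955, 0.0498]
tool_rot: [179.9, 0.0, 90.0]
force: [-0.7, -0.2, -0.9]
grip_width: 0.0334
grasp_force: 20.0
```

Run:
```python
from h import *
p,d,m=grab("side"); o=env.get_obs();c=o["tool_pos"];print(c,o["force"],o["grip_width"])
u,v=proj(m,[[c[0],c[1],.04]])[0].astype(int)
cv2.imwrite("pics/s7.png",cv2.resize(p[v-80:v+50,u-90:u+70],None,fx=4.5,fy=4.5,interpolation=cv2.INTER_CUBIC)[...,::-1])
```

```text
[ 0.65234081 -0.09556213  0.05007316] [ 0.04208937 -0.09619512 -0.80911261] 0.03296253007830197
```

View pics/s7.png

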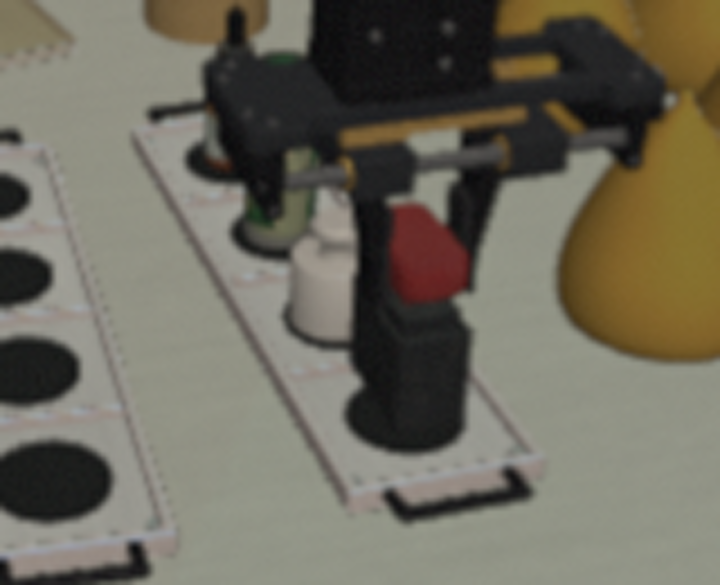

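The picture shows the stamp upright in the gripper over the right-end pad at (408,420). The weight, jar and bottle stand behind it. Lower 13 mm and release.

Call:
drive_tool(
  moves=[0, 0, 0.1, 0, 26, 0, 0, 0.2, 0, 26, 0, 0, 0.3, 0, 26, 0, 0, 0.32, 0, 26, 0, 0, 0.32, 0, 26],
)

```text
time_s: 29.2
tool_pos: [0.6521, -0.0958, 0.0372]
tool_rot: [179.9, 0.0, 90.0]
force: [-1.4, 0.0, 5.4]
grip_width: 0.0334
grasp_force: 20.0
```

Call:
drive_tool(
  moves=[0, 0, 0, 0, 26, 0, 0, 0, 0, 60, 0, 0, 0, 0, 60, 0, 0, 0, 0, 60, 0, 0, 0, 0, 60],
)

```text
time_s: 29.82
tool_pos: [0.6514, -0.0957, 0.0359]
tool_rot: [-180.0, -0.0, 90.0]
force: [0.6, 0.5, -0.5]
grip_width: 0.0588
grasp_force: 0.0
```

Call:
drive_tool(
  moves=[0, 0, 0, 0, 62, 0, 0, -0.6, 0, 62, 0, 0, -1.4, 0, 62, 0, 0, -2.3, 0, 62, 0, 0, -3.2, 0, 62],
)

```text
time_s: 30.45
tool_pos: [0.6514, -0.0957, 0.1652]
tool_rot: [-180.0, 0.0, 90.0]
force: [0.9, 0.5, -0.2]
grip_width: 0.0619
grasp_force: 0.0
```

Call:
drive_tool(
  moves=[-1.2, -0.5, -0.5, 0, 62, -2.4, -1, -1, 0, 62, -3.6, -1.5, -1, 0, 62, -4.8, -2, -1, 0, 62, -5.5, -2.3, -1, 0, 62],
)

```text
time_s: 31.08
tool_pos: [0.5577, -0.3195, 0.204]
tool_rot: [-180.0, 0.1, 89.8]
force: [0.9, -0.1, 0.0]
grip_width: 0.062
grasp_force: 0.0
```

Call:
drive_tool(
  moves=[0, 0, 0, 0, 62, 0, 0, 0, 0, 62, 0, 0, 0, 0, 62, 0, 0, 0, 0, 62, 0, 0, 0, 0, 62],
)

```text
time_s: 31.7
tool_pos: [0.5599, -0.315, 0.2042]
tool_rot: [-180.0, 0.0, 90.1]
force: [-0.5, 0.2, 0.5]
grip_width: 0.0619
grasp_force: 0.0
```

Run:
```python
from h import *
p,d,m=grab("top"); cv2.imwrite("pics/t9.png",p[...,::-1]);Q=cloud(m,d)
ps,ds,ms=grab("side");S=cloud(ms,ds)
for n,x,y,z in(("bottle",.648,.1734,.113),("jar",.649,.0838,.116),("weight",.65,-.006,.071),("stamp",.652,-.0957,.102)):
    for nm,Y in(("top",Q),("side",S)):
        X=Y[(abs(Y[...,0]-x)<.04)&(abs(Y[...,1]-y)<.04)&(Y[...,2]>z-.012)&(Y[...,2]<z+.02)]
        if len(X): a,b=np.percentile(X,2,axis=0),np.percentile(X,98,axis=0);print(n,nm,len(X),"mid",((a+b)/2-[x,y,0]).round(4),"top",b[2].round(4))
        else: print(n,nm,"none")
```

```text
bottle top 37 mid [0.001  0.0019 0.1067] top 0.1122
bottle side none
jar top 337 mid [-0.0004  0.0008  0.1114] top 0.1178
jar side none
weight top 156 mid [-0.0001  0.002   0.0691] top 0.0733
weight side 6 mid [-0.0039  0.0007  0.067 ] top 0.0684
stamp top 472 mid [0.0001 0.003  0.098 ] top 0.1041
stamp side 314 mid [-0.0024 -0.0007  0.0965] top 0.1024
```

View pics/t9.png

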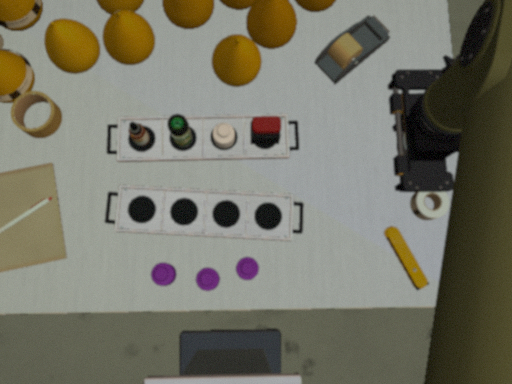

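The top view shows bottle, jar, weight and stamp upright at (140,135), (180,132), (223,135) and (266,130). Each is within about 4 mm of its pad centre, and the arm is clear. I hand in.

```bash
python3 -c "
from cell import env
print(env.sign_off())"
```

```text
the job is handed in; nothing more can be done
None
```

All four things now stand upright in the empty rack in reverse order (bottle, jar, weight, stamp from the left), each about 4 mm or less from its pad centre by camera; the gripper is open and clear, and I handed the job in at about 32 s, though sign-off returned no verdict.

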